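Index the decorating turntable and stamp the next tile

TASK

Push the index turntable by one of its upright pins, slowly and without ever bearing on it with more than about 15 N, one place anticlockwise (seen from above) so that it clicks into its next detent and the next tile lies under the press. Then press the stamp's knob straight down until its rubber face bears on that tile with about 12 N, keep that up for a second, and let the stamp spring fully back up. Stamp no other tile, keep all tiles in their places on the disc, leave everything else alone, and let go of everything.

Things in the scene. Friction and masses are not known exactly. Their poses are not given: they have to be found in the camera images.
- table_top (a joint): Turntable angle, rad, growing anticlockwise from above; 0 at the start, in a detent. The next detent is at 1.047 (60 degrees); past the hump half-way (0.52) it swings in by itself, to within 0.05. Stiff and greased: at a pin it takes 7 to 12 N (it varies) to get over the hump, plus about 9 N per 0.1 m/s of pin speed, so push slowly.
- axis (a point): Turntable axis at its upper face, 62 mm above the work surface; z up, x towards the stamping press (grey column and arm over one edge of the disc, 70 to 185 mm from the axis, top at 145 mm). Bare aluminium disc, 260 mm across, 12 mm thick, on a dark round stand. Six tile places every 60 degrees, centres 85 mm out, one under the press, one empty; three 6 mm pegs hold each loose tile with 1.5 mm play.
- knob (a point): Middle of the flat top of the stamp's wooden mushroom knob (40 mm across), 85 mm from the turntable axis, 196 mm above the work surface when up. Slides straight down against a return spring: 1.5 N at the top, 3 to 4.5 N on reaching the tile, then the tile's force on top. Its rubber face (38 mm across) starts 10 to 20 mm above the tile: the head screws in and out, so feel for it.
- stamp (a joint): How far the stamp is pressed down, m: 0 fully up, at most 0.024.
- pin1 (a point): Middle of the top of one of the six upright round steel push pins on the disc's upper face near its rim (12 mm diameter, 45 mm tall, tops 107 mm above the work surface, 118 mm from the axis, half-way between two tile places). At the start this one stands 90 degrees anticlockwise of the direction to the press.
- pin2 (a point): Middle of the top of one of the six upright round steel push pins on the disc's upper face near its rim (12 mm diameter, 45 mm tall, tops 107 mm above the work surface, 118 mm from the axis, half-way between two tile places). At the start this one stands 150 degrees anticlockwise of the direction to the press.
- pin3 (a point): Middle of the top of one of the six upright round steel push pins on the disc's upper face near its rim (12 mm diameter, 45 mm tall, tops 107 mm above the work surface, 118 mm from the axis, half-way between two tile places). At the start this one stands 210 degrees anticlockwise of the direction to the press.
- tile1: The next tile, cream ceramic like the others (60 mm across, 8 mm thick, origin under its centre): at the start in the place 60 degrees clockwise of the press, it comes under the press when the turntable goes one place anticlockwise.
- nest5 (a point): Centre of the place of that next tile, on the disc, half-way up the tile (66 mm above the work surface), turning with the disc; 85 mm from the axis.
- tile0: Another tile on the disc, of the same shape and size, at the start under the press. Stays in its place on the disc.
- tile2: Another tile on the disc, of the same shape and size, at the start 240 degrees anticlockwise of the press. Stays in its place on the disc.
- tile3: Another tile on the disc, of the same shape and size, at the start 120 degrees anticlockwise of the press. Stays in its place on the disc.
- tile4: Another tile on the disc, of the same shape and size, at the start 60 degrees anticlockwise of the press. Stays in its place on the disc.
- pot_a: Bystander: small capped paint pot, 44 mm across, 45 mm high, beside the turntable; origin under it. Leave it alone.
- pot_b: Bystander: small capped paint pot, 44 mm across, 45 mm high, beside the turntable; origin under it. Leave it alone.
- brush: Bystander: brush lying on the table, 170 mm long; origin under it. Leave it alone.
- bowl: Bystander: cream bowl, 130 mm across, 60 mm high; origin under it. Leave it alone.
- mug: Bystander: cream mug, 80 mm across, 90 mm high; origin under it. Leave it alone.
- sponge: Bystander: pale sponge block, 55 x 35 x 25 mm; origin under it. Leave it alone.
- block: Bystander: white eraser block, 50 x 30 x 20 mm; origin under it. Leave it alone.
- nest0 (a point): Centre of the place of tile0 on the disc, half-way up the tile.
- nest4 (a point): Centre of the place of tile2 on the disc, half-way up the tile.
- nest2 (a point): Centre of the place of tile3 on the disc, half-way up the tile.
- nest1 (a point): Centre of the place of tile4 on the disc, half-way up the tile.
Mind the look-alikes: they are no part of the job. Leave any green look-alike of the tile0 alone.

How it is judged:
By the outcome, as a careful person would: the job done as asked, in the order asked, and still so for the second after the job is handed in, with the robot touching nothing.
It also fails if it takes over 67 s, if anything falls off the work surface, if the arm or the gripper's body presses on something with over 40 N, if the wrist force passes 120 N, or if a joint passes its speed limit or range.

ROBOT

A 7-joint arm with a two-finger parallel gripper is mounted at the origin on the work surface. World frame = base frame: x ahead of the robot, y to its left, z up, the work surface at z = 0. Lengths are in m, angles in rad, forces in N, time in s.
With the tool pointing down it reaches from about 0.4 to 0.85 m from the base axis. Payload 4.5 kg.
Tool frame: the origin (TCP) lies at the very end of the fingers, on their centre line; the grasp point (between the pads) lies 19 mm behind it (r.pinch_z is the distance from the TCP to the grasp point, in m); z points along the fingers, y is the line along which they close (so a half turn about z gives the same grasp; the last joint's range is limited). The gripper opens to 88 mm and grips with 3 to 60 N. Pads are 18 mm wide; open, the fingers measure 123 mm over their backs; the gripper's body (75 mm by 187 mm) begins 45 mm behind the grasp point.
Start: joints at [1.293, 0.689, -0.195, 1.565, 0.157, 0.902, -0.215], TCP at [0.192, -0.595, 0.239] pointing down, gripper open.
Joint ranges: [-3.01, 3.01], [-0.46, 2.08], [-1.47, 1.51], [0.13, 2.56], [-1, 4.14], [0.04, 2.09], [-2.66, 2.66]. Speed limits (rad/s): [2.57, 2.57, 3.14, 3.14, 3.14, 3.14, 3.14].

INTERFACE

Orientations are given as a unit quaternion [x, y, z, w].
In Python, from plant import r, cams gives the robot as it stands.
- The arm moves only by the shell command python3 -m pendant 'ROWS' [FORCE]. ROWS is JSON, a list of rows, each a list of 3 entries, a list of its own where there are three numbers: the closure, from -1 (fully open) to 1 (shut), then the shift along the tool's x, y, z in mm, then the turn, a rotation vector about the tool's x, y, z in degrees. A call has 1 to 8 rows; each row shifts and turns the commanded pose from where the row before left it, along the tool's axes as they then stand; what a row does not reach is not made up. A row lasts 1/8 s, in which the tool goes at most 62.5 mm and 10.7 degrees, less where a joint would pass 70% of its speed; a pose out of reach is approached as far as the arm can. A call with a gripper value outside its range is refused whole. The fingers move at their own pace and stop on an object; FORCE is the grip in N (left out, the last holds). Time passes only in rows, so rows that do not move let the fingers close. It gives the time, the measured TCP pose, the force, the opening and the grip force at its end, in the units of the state.
- r.get_state(): the state, without advancing time (a new reading comes with each control period).
- cams.snapshot(name): name is "side" or "top" or "wrist"; returns a dict with "img" (400x640x3 uint8, red, green, blue), "camera_matrix" (3x3 intrinsics, pixels), "camera_from_world" (4x4, takes a point from world to camera coordinates); the wrist camera has in their place "tool_from_camera" (4x4, takes a point from camera to tool coordinates, whose origin is the TCP and whose axes are the flange's). Camera axes: x right, y up, looking along -z (the intrinsics and any distortion apply to the point x, -y, -z); pixel columns grow to the right and rows downward; lengths in m; the calibration is good to about 2 mm. A picture is of the moment at which its call begins: read the wrist's pose just before it. There is no depth.
- r.finish_job(): hands the job in; it is judged then, once.
The state is a dict: "clock": time; "q": joint angles; "qd": joint speeds; "joint_torque": joint torques, N m; "tool_pos": TCP position; "eef_rot": TCP orientation; "contact_force": force on the tool from outside, world axes, zero at the start; "moment": the same for the moment, N m; "opening": opening from 0.0 (shut) to 1.0 (fully open); "finger_force": force on a finger pad.
Only numpy, scipy, OpenCV 4.12 (cv2) and the standard library are available. Lean on these libraries where they do the work, as an engineer would, in place of code of your own. Each camera call takes 0.05 s, during which the arm holds its last target. There are 200 camera calls.

## Working session

There is one attempt and no reset: what is moved stays moved. The work goes in short steps, Python scripts to look and compute and a shell command to move; the robot and the scene stay as the last step left them, time stands still between calls to the robot, and variables do not carry over. Pictures are saved under pics/ and viewed, at most 10 in all, crops included, and the job is handed in when it is done.

```bash
ls; mkdir -p pics
python3 - <<'E'
from plant import r,cams
import cv2,numpy as np
s=r.get_state();print(s['clock'],s['tool_pos'],s['eef_rot'],s['contact_force'],s['opening'])
for n in('top','side'):
    d=cams.snapshot(n);cv2.imwrite(f'pics/{n}0.png',d['img'][:,:,::-1]);np.savez(f'{n}.npz',**d);print(n,d['camera_matrix'].tolist(),np.round(d['camera_from_world'],3).tolist(),[k for k in d])
E
```

```text
pics
0.0 [ 0.19146099 -0.59429499  0.23792065] [ 9.87871454e-01  1.55271279e-01 -2.13904681e-04 -8.80377212e-04] [0.29707843 0.01216848 0.33729286] 1.0029568390275474
top [[441.2620057260513, 0.0, 323.1366699670129], [0.0, 441.2620057260513, 200.68324716799862], [0.0, 0.0, 1.0]] [[0.022, -1.0, 0.008, -0.018], [0.994, 0.023, 0.106, -0.571], [-0.106, 0.005, 0.994, -1.279], [0.0, 0.0, 0.0, 1.0]] ['img', 'camera_matrix', 'camera_from_world']
side [[387.2514792075443, 0.0, 322.3148763272299], [0.0, 387.2514792075443, 203.00459005384164], [0.0, 0.0, 1.0]] [[-0.995, -0.098, -0.009, 0.535], [0.052, -0.605, 0.795, -0.139], [-0.083, 0.791, 0.607, -1.106], [0.0, 0.0, 0.0, 1.0]] ['img', 'camera_matrix', 'camera_from_world']
```

View pics/top0.png

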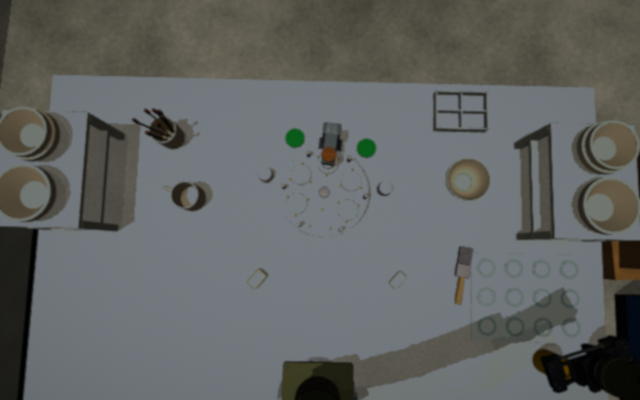

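View pics/side0.png

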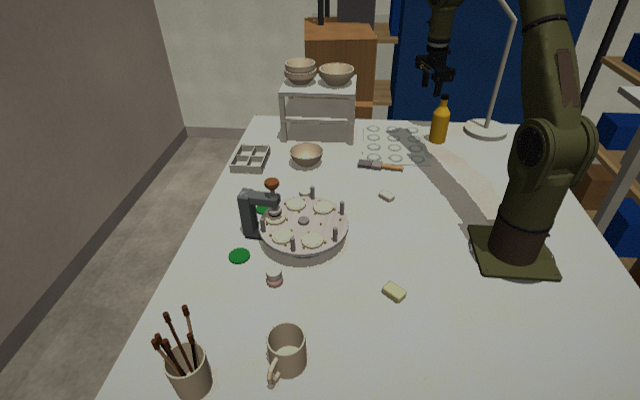

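The top view shows the disc near (325,193), the press at (331,145) and the knob at (328,157). The pots are at (266,174) and (385,187). The gripper is far off at the right. I'll enlarge both views around the turntable.

Run:
```python
import cv2,numpy as np
a=np.load('top.npz')['img'][120:245,250:405,::-1];b=np.load('side.npz')['img'][165:270,220:370,::-1]
cv2.imwrite('pics/t1.png',cv2.resize(cv2.convertScaleAbs(a,alpha=1.3),None,fx=5,fy=4.8,interpolation=2)[:600,:800])
cv2.imwrite('pics/s1.png',cv2.resize(cv2.convertScaleAbs(b,alpha=1.2),None,fx=5,fy=5,interpolation=2))
```

```text
(no output)
```

View pics/t1.png

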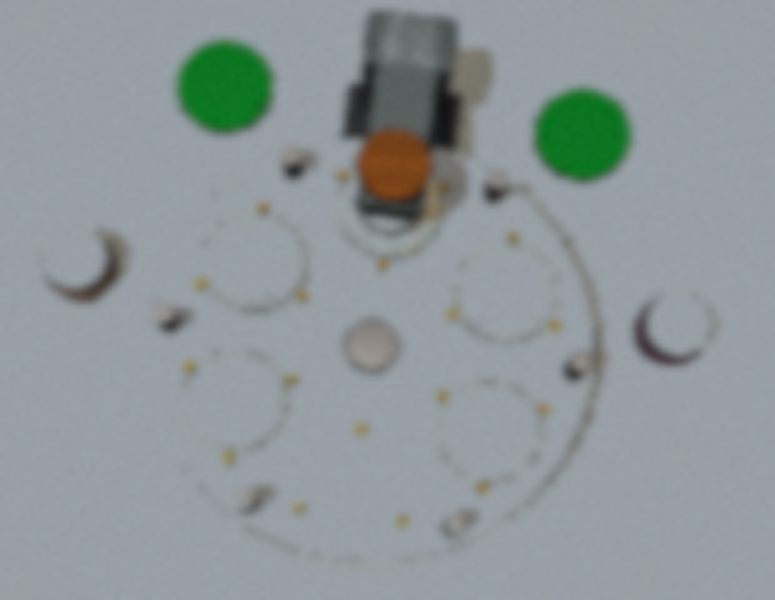

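View pics/s1.png

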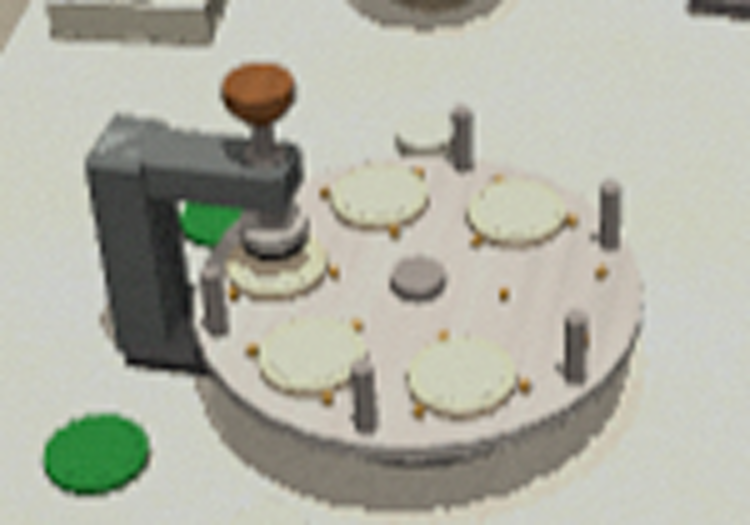

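The top crop shows the orange knob at (394,165), the hub at (371,345) and the pins around the rim. The empty place is at the bottom. The side crop shows the knob at (259,90) and the hub at (418,278). Next I'll triangulate the knob and hub.

```bash
cat > h.py <<'E'
import numpy as np,cv2
def ray(d,uv):
    K=d['camera_matrix'];T=d['camera_from_world'];p=np.linalg.inv(K)@[uv[0],uv[1],1.];p=p*[1,-1,-1]
    v=T[:3,:3].T@p;return -T[:3,:3].T@T[:3,3],v/np.linalg.norm(v)
def plane(d,uv,z):
    c,v=ray(d,uv);return c+v*(z-c[2])/v[2]
def tri(rs):
    M=[np.eye(3)-np.outer(v,v) for c,v in rs];p=np.linalg.solve(sum(M),sum(m@c for m,(c,v) in zip(M,rs)))
    return p,[np.linalg.norm(m@(p-c)) for m,(c,v) in zip(M,rs)]
def blobs(img,lo,hi,amin):
    m=cv2.inRange(cv2.cvtColor(img,cv2.COLOR_RGB2HSV),lo,hi);n,l,s,c=cv2.connectedComponentsWithStats(m)
    return [(s[i][4],c[i],s[i][:4]) for i in range(1,n) if s[i][4]>=amin]
E
python3 - <<'E'
from h import *
t=np.load('top.npz');s=np.load('side.npz')
print('cam',ray(t,(320,200))[0],ray(s,(320,200))[0])
def at(d,x0,y0,x1,y1):
    return [(a,c+[x0,y0]) for a,c,_ in blobs(d['img'][y0:y1,x0:x1],(5,130,60),(16,255,255),4)]
print('top',at(t,300,140,350,175));print('side',at(s,255,170,290,195))
uvk=max(at(t,300,140,350,175),key=lambda b:b[0])[1];
k=plane(t,uvk,.196);print('knob top',k)
uks=max(at(s,255,170,290,195),key=lambda b:b[0])[1];print('tri',tri([ray(t,uvk),ray(s,uks)]))
h1=(250+371.5/5-.4,120+345/4.8-.4);h2=(220+418/5-.4,165+275/5-.4)
print('hub',tri([ray(t,h1),ray(s,h2)]),plane(t,h1,.067),plane(s,h2,.07))
# brass pegs in top
P=[b[1]+[270,150] for b in blobs(t['img'][150:235,270:380],(10,60,60),(30,255,255),1)]
Q=np.array([plane(t,u,.07)[:2] for u in P]);print(len(P));print(np.round(Q,4).tolist())
for n,u in dict(r=(577,364),br=(460,520),bl=(255,497),l=(170,315)).items(): print(n,plane(t,(250+u[0]/5-.4,120+u[1]/4.8-.4),.09))
for n,u in dict(pa=(82,262),pb=(672,325)).items(): print(n,plane(t,(250+u[0]/5-.4,120+u[1]/4.8-.4),.04))
E
```

```text
cam [0.43193696 0.00169674 1.33246502] [0.44833917 0.84215102 0.78637916]
top [(np.int32(162), array([328.48765432, 154.00617284]))]
side [(np.int32(111), array([271.16216216, 182.71171171]))]
knob top [ 0.67694477 -0.01555516  0.196     ]
tri (array([ 0.67855655, -0.01566205,  0.1886925 ]), [np.float64(3.5804643645054983e-05), np.float64(3.580464364507157e-05)])
hub (array([ 0.59359528, -0.00651742,  0.07118837]), [np.float64(0.00015403275723865762), np.float64(0.00015403275723871273)]) [ 0.59428761 -0.00653516  0.067     ] [ 0.59367993 -0.00791405  0.07      ]
15
[[0.6992, -0.0206], [0.6975, 0.0129], [0.6757, 0.0589], [0.645, -0.0115], [0.628, 0.0937], [0.6235, 0.0343], [0.6138, -0.0526], [0.6093, -0.1105], [0.5784, 0.098], [0.5643, -0.0477], [0.557, -0.1054], [0.5431, -0.0022], [0.5241, 0.0748], [0.5101, -0.0717], [0.4891, -0.0262]]
r [ 0.58269706 -0.12322848  0.09      ]
br [ 0.48908992 -0.05844093  0.09      ]
bl [0.49998717 0.05723919 0.09      ]
l [0.60659793 0.10845374 0.09      ]
pa [0.64542398 0.16587204 0.04      ]
pb [ 0.61425777 -0.1842071   0.04      ]
```

Axis ≈ (0.5935, -0.0065) and knob ≈ (0.6775, -0.0155), so the press lies at -6°. The pins fit those angles. I'll push pin2 (144°, at about (0.498, 0.063)) with shut fingers, with tool x at 84° and pushing along -x. First step is to raise the arm and move out over open table.

```bash
cat >> h.py <<'E'
from scipy.spatial.transform import Rotation as Ro
def to(s,x,y,z,yaw,n=8):
    "tool-frame shift (mm) and turn (deg) to a world TCP target, tool down, tool x at yaw deg; per-row values for n rows, straight world path"
    R=Ro.from_quat(s['eef_rot']);a=np.radians(yaw);T=Ro.from_matrix(np.array([[np.cos(a),np.sin(a),0],[np.sin(a),-np.cos(a),0],[0,0,-1]]))
    w=(R.inv()*T).as_rotvec();d=(np.array([x,y,z])-s['tool_pos'])*1000/n
    print('t',s['clock'],'pos',np.round(s['tool_pos'],4),'F',np.round(s['contact_force'],1),'open',s['opening'])
    for i in range(n):
        Ri=R*Ro.from_rotvec(w*i/n);print(np.round(Ri.inv().apply(d),1).tolist(),np.round(np.degrees(w)/n,2).tolist())
E
python3 -m pendant '[[1,[0,0,-60],[0,0,0]],[1,[0,0,-40],[0,0,0]],[1,[50,10,0],[0,0,0]],[1,[55,10,0],[0,0,0]],[1,[55,10,0],[0,0,0]],[1,[55,-20,0],[0,0,0]],[1,[30,-50,0],[0,0,0]],[1,[15,-55,0],[0,0,0]]]' 20
python3 -c "
from h import *;from plant import r
to(r.get_state(),.50,.095,.30,84,8)"
```

```text
clock: 1.1
tool_pos: [0.4118, -0.4218, 0.3377]
eef_rot: [0.988, 0.157, 0.0, -0.001]
contact_force: [1.9, -0.0, -0.2]
opening: 0.114
finger_force: 0.0
t 1.1 pos [ 0.4118 -0.4218  0.3377] F [ 1.9 -0.  -0.2] open 0.11433151926937409
[30.5, -58.0, 4.8] [-0.0, -0.01, -8.25]
[38.5, -53.0, 4.8] [-0.0, -0.01, -8.25]
[45.7, -47.0, 4.8] [-0.0, -0.01, -8.25]
[52.0, -39.9, 4.8] [-0.0, -0.01, -8.25]
[57.1, -32.1, 4.8] [-0.0, -0.01, -8.25]
[61.2, -23.5, 4.8] [-0.0, -0.01, -8.25]
[63.9, -14.5, 4.7] [-0.0, -0.01, -8.25]
[65.3, -5.2, 4.7] [-0.0, -0.01, -8.25]
```

```bash
python3 -m pendant '[[1,[26,-49,4],[0,0,-8.2]],[1,[33,-45,4],[0,0,-8.2]],[1,[39,-40,4],[0,0,-8.2]],[1,[44,-34,4],[0,0,-8.2]],[1,[48,-27,4],[0,0,-8.2]],[1,[52,-20,4],[0,0,-8.2]],[1,[54,-12,4],[0,0,-8.2]],[1,[55,-4,4],[0,0,-8.2]]]'
python3 -c "
from h import *;from plant import r,cams
s=r.get_state();to(s,.50,.095,.16,84,4)
d=cams.snapshot('wrist');np.savez('w1.npz',p=s['tool_pos'],q=s['eef_rot'],**d);cv2.imwrite('pics/w1.png',d['img'][:,:,::-1]);print(d['tool_from_camera'])"
```

```text
clock: 2.1
tool_pos: [0.4882, 0.0139, 0.3064]
eef_rot: [0.745, 0.667, -0.0, 0.0]
contact_force: [0.4, -0.1, 0.2]
opening: 0.004
finger_force: 0.0
t 2.1 pos [0.4882 0.0139 0.3064] F [ 0.4 -0.1  0.2] open 0.0035357384553720526
[20.5, 0.7, 36.6] [-0.0, 0.01, -0.07]
[20.5, 0.7, 36.6] [-0.0, 0.01, -0.07]
[20.5, 0.8, 36.6] [-0.0, 0.01, -0.07]
[20.5, 0.8, 36.6] [-0.0, 0.01, -0.07]
[[ 1.05896417e-03  9.53392132e-01  3.01732203e-01  7.88093599e-02]
 [ 9.99999420e-01 -9.50099690e-04 -5.07555991e-04 -1.25112658e-03]
 [-1.97224216e-04  3.01732565e-01 -9.53392585e-01 -1.45575196e-01]
 [ 0.00000000e+00  0.00000000e+00  0.00000000e+00  1.00000000e+00]]
```

View pics/w1.png

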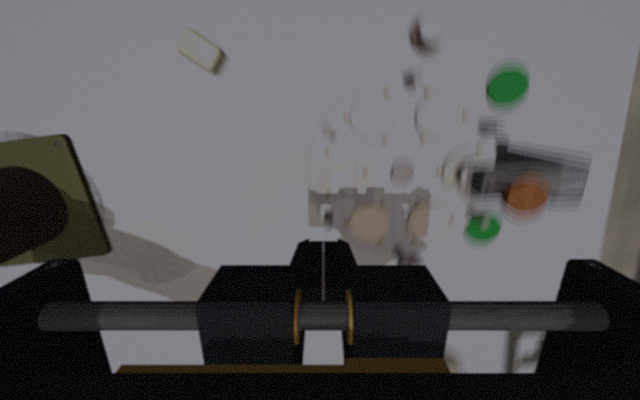

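The wrist view is blurred by motion, with the hub at (402,169) and the knob at (526,196), consistent with my estimate. I'll go above the pre-contact point, settle there and check.

```bash
python3 -m pendant '[[1,[20,1,35],[0,0,0]],[1,[20,1,35],[0,0,0]],[1,[20,1,35],[0,0,0]],[1,[16,1,35],[0,0,0]],[1,[0,0,0],[0,0,0]],[1,[0,0,0],[0,0,0]],[1,[0,0,0],[0,0,0]]]'
python3 -c "
from h import *;from plant import r,cams
s=r.get_state();to(s,.5005,.092,.087,84,1)
d=cams.snapshot('wrist');np.savez('w2.npz',p=s['tool_pos'],q=s['eef_rot'],**d);cv2.imwrite('pics/w2.png',d['img'][:,:,::-1])"
```

```text
clock: 3.02
tool_pos: [0.5017, 0.0865, 0.168]
eef_rot: [0.747, 0.665, 0.001, 0.001]
contact_force: [0.1, 0.1, -0.2]
opening: 0.008
finger_force: 0.0
t 3.025 pos [0.5017 0.0865 0.168 ] F [ 0.1  0.1 -0.2] open 0.007821538658962485
[5.3, -2.0, 81.0] [0.13, -0.01, -0.63]
```

View pics/w2.png

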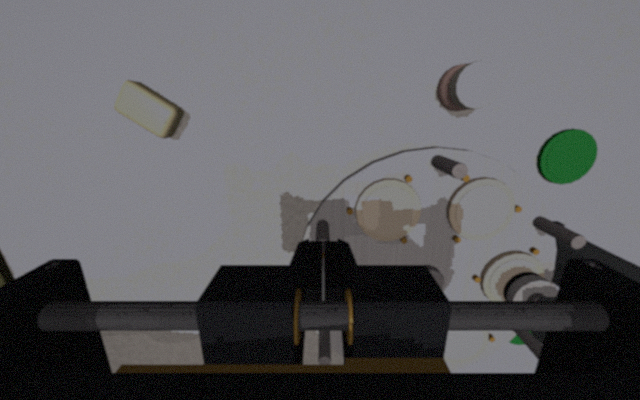

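The view shows pin1 at about (457,171), tile3 at (388,209), tile4 at (483,208) and a pin at (322,232) just ahead of the fingertips. I'll compare that with predicted projections.

Run:
```python
from h import *
d=np.load('w2.npz');R=Ro.from_quat(d['q'])
def proj(P):
    t=R.inv().apply(np.array(P)-d['p']);M=d['tool_from_camera'];c=M[:3,:3].T@(t-M[:3,3]);c=c*[1,-1,-1];u=d['camera_matrix']@c;return np.round(u[:2]/u[2],1)
ax=np.array([.5935,-.0065])
for n,a,rr in(('pin1',84,.118),('pin2',144,.118),('tile3',114,.085),('tile4',54,.085)):
    p=ax+rr*np.array([np.cos(np.radians(a)),np.sin(np.radians(a))])
    print(n,p,[proj([*p,z]) for z in((.062,.107) if 'pin' in n else(.07,))])
print('tcp',proj(d['p']))
```

```text
pin1 [0.60583436 0.11085358] [array([437.6, 161.4]), array([461.2, 171.8])]
pin2 [0.49803599 0.06285866] [array([322.9, 224.5]), array([323. , 245.9])]
tile3 [0.55892739 0.07115136] [array([388.6, 212.2])]
tile4 [0.64346175 0.06226644] [array([482.6, 211.3])]
tcp [324.9 256.2]
```

The predictions agree to about 2 mm. Descend beside pin2.

```bash
python3 -m pendant '[[1,[5,-2,10],[0,0,0]],[1,[0,0,20],[0,0,0]],[1,[0,0,20],[0,0,0]],[1,[0,0,20],[0,0,0]],[1,[0,0,11],[0,0,0]],[1,[0,0,0],[0,0,0]],[1,[0,0,0],[0,0,0]]]'
python3 - <<'E'
from h import *;from plant import r
s=r.get_state();to(s,.4995,.083,.087,84,1)
# path of finger centre about pin: per 10 deg of disc turn, in tool frame (x at 84deg)
ax=np.array([.5935,-.0065]);a=np.radians(84);T=np.array([[np.cos(a),np.sin(a)],[np.sin(a),-np.cos(a)]])
P=[ax+.118*np.array([np.cos(t),np.sin(t)]) for t in np.radians(np.arange(144,205,6))]
for i in range(10): print(144+6*i,np.round(T@(P[i+1]-P[i])*1000,1))
E
```

```text
clock: 3.95
tool_pos: [0.4998, 0.0928, 0.0862]
eef_rot: [0.746, 0.666, 0.0, 0.0]
contact_force: [-0.2, -0.2, 0.4]
opening: 0.007
finger_force: 0.0
t 3.95 pos [0.4998 0.0928 0.0862] F [-0.2 -0.2  0.4] open 0.0066024499352809385
[-9.7, 0.8, -0.8] [0.05, -0.02, -0.54]
144 [-11.   -5.6]
150 [-11.5  -4.4]
156 [-11.9  -3.2]
162 [-12.2  -1.9]
168 [-12.3  -0.6]
174 [-12.3   0.6]
180 [-12.2   1.9]
186 [-11.9   3.2]
192 [-11.5   4.4]
198 [-11.    5.6]
```

```bash
python3 -m pendant '[[1,[-4,0,0],[0,0,0]],[1,[-3,0,0],[0,0,0]],[1,[-2,0,0],[0,0,0]],[1,[-1.5,0,0],[0,0,0]],[1,[-1.5,0,0],[0,0,0]],[1,[-1.5,0,0],[0,0,0]],[1,[-1.5,-0.5,0],[0,0,0]]]'
```

```text
clock: 4.82
tool_pos: [0.4973, 0.0777, 0.0857]
eef_rot: [0.746, 0.666, 0.0, 0.0]
contact_force: [0.1, 1.4, 0.3]
opening: 0.004
finger_force: 0.0
```

```bash
python3 -m pendant '[[1,[-1.5,-0.8,0],[0,0,0]],[1,[-1.5,-0.8,0],[0,0,0]],[1,[-1.5,-0.8,0],[0,0,0]],[1,[-1.5,-0.8,0],[0,0,0]]]'
```

```text
clock: 5.32
tool_pos: [0.4939, 0.0731, 0.0858]
eef_rot: [0.746, 0.666, 0.001, -0.0]
contact_force: [1.5, 4.4, -2.7]
opening: 0.007
finger_force: 2.1
```

In contact and turning. Continue slowly along the arc.

```bash
python3 -m pendant '[[1,[-1.5,-0.7,0],[0,0,0]],[1,[-1.5,-0.7,0],[0,0,0]],[1,[-1.5,-0.7,0],[0,0,0]],[1,[-1.5,-0.7,0],[0,0,0]],[1,[-1.5,-0.7,0],[0,0,0]],[1,[-1.5,-0.6,0],[0,0,0]],[1,[-1.5,-0.6,0],[0,0,0]],[1,[-1.5,-0.5,0],[0,0,0]]]'
```

```text
clock: 6.32
tool_pos: [0.4877, 0.0635, 0.0858]
eef_rot: [0.745, 0.667, 0.002, -0.001]
contact_force: [2.4, 7.3, -3.3]
opening: 0.005
finger_force: 4.1
```

```bash
python3 -m pendant '[[1,[-1.5,-0.5,0],[0,0,0]],[1,[-1.5,-0.5,0],[0,0,0]],[1,[-1.5,-0.5,0],[0,0,0]],[1,[-1.5,-0.4,0],[0,0,0]],[1,[-1.5,-0.4,0],[0,0,0]],[1,[-1.5,-0.4,0],[0,0,0]],[1,[-1.5,-0.4,0],[0,0,0]],[1,[-1.5,-0.4,0],[0,0,0]]]'
```

```text
clock: 7.32
tool_pos: [0.4825, 0.0536, 0.0858]
eef_rot: [0.745, 0.667, 0.003, -0.002]
contact_force: [0.7, 11.1, -2.8]
opening: 0.005
finger_force: 5.1
```

```bash
python3 -m pendant '[[1,[-1,-0.3,0],[0,0,0]],[1,[-1,-0.3,0],[0,0,0]],[1,[-1,-0.3,0],[0,0,0]],[1,[-1,-0.2,0],[0,0,0]],[1,[-1,-0.2,0],[0,0,0]]]'
```

```text
clock: 7.95
tool_pos: [0.4804, 0.0487, 0.0858]
eef_rot: [0.745, 0.667, 0.003, -0.002]
contact_force: [0.2, 10.5, -1.6]
opening: 0.005
finger_force: 5.0
```

```bash
python3 -m pendant '[[1,[-1,-0.2,0],[0,0,0]],[1,[-1,-0.2,0],[0,0,0]],[1,[-1,-0.2,0],[0,0,0]],[1,[-1,-0.1,0],[0,0,0]],[1,[-1,-0.1,0],[0,0,0]]]'
```

```text
clock: 8.57
tool_pos: [0.4786, 0.0436, 0.0859]
eef_rot: [0.745, 0.667, 0.002, -0.002]
contact_force: [-1.2, 9.7, -0.8]
opening: 0.005
finger_force: 4.4
```

```bash
python3 -m pendant '[[1,[-1.3,-0.1,0],[0,0,0]],[1,[-1.3,-0.1,0],[0,0,0]],[1,[-1.3,-0.1,0],[0,0,0]],[1,[-1.3,0,0],[0,0,0]],[1,[-1.3,0,0],[0,0,0]],[1,[-1.3,0,0],[0,0,0]],[1,[-1.3,0,0],[0,0,0]],[1,[-1.3,0,0],[0,0,0]]]'
```

```text
clock: 9.57
tool_pos: [0.4759, 0.0314, 0.0858]
eef_rot: [0.745, 0.667, 0.0, -0.002]
contact_force: [-2.9, 6.4, 0.9]
opening: 0.005
finger_force: 3.2
```

```bash
python3 -m pendant '[[1,[-1.3,0,0],[0,0,0]],[1,[-1.3,0,0],[0,0,0]],[1,[-1.3,0,0],[0,0,0]],[1,[-1.3,0,0],[0,0,0]],[1,[-1.3,0,0],[0,0,0]],[1,[-1.3,0.1,0],[0,0,0]],[1,[-1.3,0.1,0],[0,0,0]],[1,[-1.3,0.1,0],[0,0,0]]]'
```

```text
clock: 10.58
tool_pos: [0.4766, 0.0179, 0.0857]
eef_rot: [0.747, 0.665, -0.0, 0.0]
contact_force: [-1.2, 1.3, -0.4]
opening: 0.009
finger_force: 0.5
```

```bash
python3 -m pendant '[[1,[-1.3,0,0],[0,0,0]],[1,[-1.3,0,0],[0,0,0]],[1,[-1.3,0,0],[0,0,0]],[1,[-1.3,0,0],[0,0,0]],[1,[0,0,0],[0,0,0]],[1,[0,0,0],[0,0,0]],[1,[0,0,0],[0,0,0]],[1,[0,0,0],[0,0,0]]]'
python3 -c "
from plant import cams;import cv2,numpy as np
d=cams.snapshot('side');np.savez('side2.npz',**d);b=d['img'][165:270,220:370,::-1]
cv2.imwrite('pics/s2.png',cv2.resize(cv2.convertScaleAbs(b,alpha=1.2),None,fx=5,fy=5,interpolation=2))"
```

```text
clock: 11.58
tool_pos: [0.4759, 0.0138, 0.0857]
eef_rot: [0.746, 0.666, -0.0, 0.0]
contact_force: [0.2, -0.6, -0.5]
opening: 0.006
finger_force: 0.0
```

View pics/s2.png

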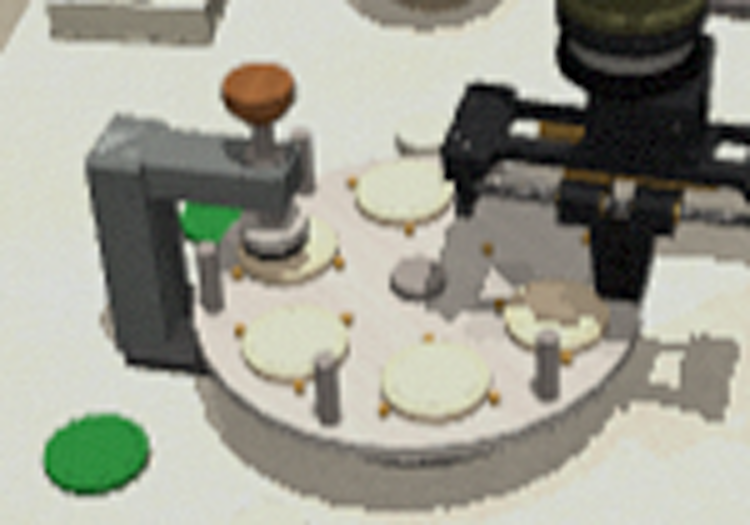

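The disc has left the fingertip and is swinging in. The tile under the press is at about (290,250), against (277,268) at the start, so it hasn't quite settled. I'll lift clear and check the angle from peg and tile positions.

```bash
python3 -m pendant '[[1,[1,0,-10],[0,0,0]],[1,[0,0,-30],[0,0,0]],[1,[0,0,-50],[0,0,0]],[1,[0,0,-50],[0,0,0]],[1,[0,0,-10],[0,0,0]],[1,[0,0,0],[0,0,0]],[1,[0,0,0],[0,0,0]],[1,[0,0,0],[0,0,0]]]'
python3 - <<'E'
from h import *;from plant import cams,r
to(r.get_state(),.6775,-.0155,.23,84,5)
d=cams.snapshot('side')
ax=np.array([.5935,-.0065])
for D in(np.load('side.npz'),np.load('side2.npz'),d):
    P=[b[1]+[220,165] for b in blobs(D['img'][200:270,260:360],(10,110,60),(28,255,255),1)]
    Q=np.array([plane(D,u+[40,35],.07)[:2]-ax for u in P]);a=np.degrees(np.arctan2(Q[:,1],Q[:,0]))
    print(sorted(zip(np.round(a,1),np.round(np.hypot(*Q.T),3))))
E
```

```text
clock: 12.62
tool_pos: [0.4752, 0.0147, 0.2345]
eef_rot: [0.746, 0.666, -0.001, -0.001]
contact_force: [0.2, 0.5, -0.9]
opening: 0.004
finger_force: 0.0
t 12.625 pos [0.4752 0.0147 0.2345] F [ 0.2  0.5 -0.9] open 0.003758549691584414
[-1.4, 40.9, 0.8] [-0.03, 0.01, -0.1]
[-1.5, 40.9, 0.8] [-0.03, 0.01, -0.1]
[-1.6, 40.9, 0.8] [-0.03, 0.01, -0.1]
[-1.6, 40.9, 0.9] [-0.03, 0.01, -0.1]
[-1.7, 40.9, 0.9] [-0.03, 0.01, -0.1]
[(np.float64(-171.9), np.float64(0.105)), (np.float64(-144.4), np.float64(0.103)), (np.float64(-129.3), np.float64(0.049)), (np.float64(-64.7), np.float64(0.047)), (np.float64(-47.8), np.float64(0.101)), (np.float64(0.1), np.float64(0.049)), (np.float64(12.5), np.float64(0.106)), (np.float64(40.3), np.float64(0.109)), (np.float64(57.5), np.float64(0.053)), (np.float64(71.5), np.float64(0.11)), (np.float64(98.3), np.float64(0.11)), (np.float64(112.6), np.float64(0.053)), (np.float64(129.4), np.float64(0.11)), (np.float64(168.0), np.float64(0.052))]
[(np.float64(-154.6), np.float64(0.105)), (np.float64(-152.6), np.float64(0.165)), (np.float64(-147.8), np.float64(0.187))
[... 618 characters left out ...]
1), np.float64(0.112)), (np.float64(146.1), np.float64(0.108)), (np.float64(158.0), np.float64(0.053))]
[(np.float64(-172.8), np.float64(0.106)), (np.float64(-146.5), np.float64(0.103)), (np.float64(-132.5), np.float64(0.047)), (np.float64(-111.7), np.float64(0.101)), (np.float64(-64.7), np.float64(0.047)), (np.float64(-49.2), np.float64(0.102)), (np.float64(-1.5), np.float64(0.05)), (np.float64(11.3), np.float64(0.105)), (np.float64(38.9), np.float64(0.109)), (np.float64(56.2), np.float64(0.053)), (np.float64(70.5), np.float64(0.11)), (np.float64(96.8), np.float64(0.109)), (np.float64(112.0), np.float64(0.055)), (np.float64(127.5), np.float64(0.111)), (np.float64(167.4), np.float64(0.053))]
```

The disc has settled within about 1.5° of the next detent. Now over the knob.

```bash
python3 -m pendant '[[1,[-1.5,41,0],[0,0,0]],[1,[-1.5,41,0],[0,0,0]],[1,[-1.5,41,0],[0,0,0]],[1,[-1.5,41,0],[0,0,0]],[1,[-1.7,41,0],[0,0,0]],[1,[0,0,0],[0,0,0]],[1,[0,0,0],[0,0,0]],[1,[0,0,0],[0,0,0]]]'
python3 - <<'E'
from h import *;from plant import cams,r
s=r.get_state();to(s,.6775,-.0155,.205,84,1)
d=cams.snapshot('wrist');cv2.imwrite('pics/w3.png',d['img'][:,:,::-1])
E
```

```text
clock: 13.68
tool_pos: [0.6775, -0.0158, 0.2356]
eef_rot: [0.746, 0.666, -0.001, -0.0]
contact_force: [0.2, 0.1, -0.1]
opening: 0.008
finger_force: 0.0
t 13.675 pos [ 0.6775 -0.0158  0.2356] F [ 0.2  0.1 -0.1] open 0.007895665248089503
[0.3, -0.0, 30.6] [-0.08, 0.02, -0.47]
```

View pics/w3.png

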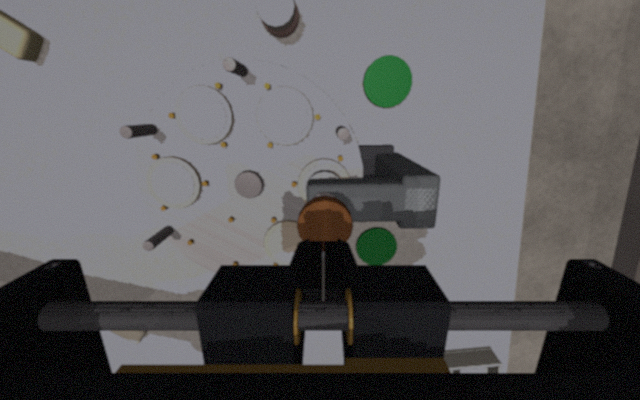

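The knob is centred at (325,222), in line with the fingertips (column 325), and the tile is under the press. Descend gently.

```bash
python3 -m pendant '[[1,[0,0,15],[0,0,0]],[1,[0,0,15],[0,0,0]],[1,[0,0,4],[0,0,0]],[1,[0,0,4],[0,0,0]],[1,[0,0,2],[0,0,0]],[1,[0,0,0],[0,0,0]],[1,[0,0,0],[0,0,0]]]'
```

```text
clock: 14.6
tool_pos: [0.6788, -0.0161, 0.1961]
eef_rot: [0.746, 0.666, 0.0, 0.0]
contact_force: [-1.4, -0.5, 1.3]
opening: 0.003
finger_force: 0.8
```

```bash
python3 -m pendant '[[1,[0,0,2],[0,0,0]],[1,[0,0,2],[0,0,0]],[1,[0,0,2],[0,0,0]],[1,[0,0,1],[0,0,0]],[1,[0,0,0],[0,0,0]]]'
```

```text
clock: 15.22
tool_pos: [0.6789, -0.0161, 0.1887]
eef_rot: [0.746, 0.666, 0.0, 0.0]
contact_force: [0.1, -0.1, 2.6]
opening: 0.006
finger_force: 1.3
```

```bash
python3 -m pendant '[[1,[0,0,1],[0,0,0]],[1,[0,0,1],[0,0,0]],[1,[0,0,0],[0,0,0]]]'|grep -E 'pos|cont'; python3 -m pendant '[[1,[0,0,1],[0,0,0]],[1,[0,0,0],[0,0,0]]]'|grep -E 'pos|cont';python3 -m pendant '[[1,[0,0,1],[0,0,0]],[1,[0,0,0],[0,0,0]]]'|grep -E 'pos|cont'
```

```text
tool_pos: [0.6789, -0.0161, 0.1867]
contact_force: [-0.0, -0.8, 3.2]
tool_pos: [0.6789, -0.0161, 0.1858]
contact_force: [-0.6, 0.4, 3.5]
tool_pos: [0.6789, -0.0162, 0.1847]
contact_force: [0.4, -0.1, 3.9]
```

```bash
python3 -m pendant '[[1,[0,0,1],[0,0,0]],[1,[0,0,0],[0,0,0]]]'|grep -E 'pos|cont'; python3 -m pendant '[[1,[0,0,1],[0,0,0]],[1,[0,0,0],[0,0,0]]]'|grep -E 'pos|cont'
```

```text
tool_pos: [0.6789, -0.0162, 0.1837]
contact_force: [-0.3, -0.2, 3.7]
tool_pos: [0.6789, -0.0162, 0.1827]
contact_force: [0.4, 0.0, 4.3]
```

```bash
python3 -m pendant '[[1,[0,0,0.7],[0,0,0]],[1,[0,0,0],[0,0,0]]]'|grep -E 'pos|cont'; python3 -m pendant '[[1,[0,0,0.7],[0,0,0]],[1,[0,0,0],[0,0,0]]]'|grep -E 'pos|cont'
```

```text
tool_pos: [0.679, -0.0162, 0.1824]
contact_force: [-0.2, 0.3, 5.6]
tool_pos: [0.6789, -0.0162, 0.1823]
contact_force: [-1.6, -0.1, 8.1]
```

```bash
python3 -m pendant '[[1,[0,0,0.7],[0,0,0]],[1,[0,0,0],[0,0,0]]]'|grep -E 'pos|cont'; python3 -m pendant '[[1,[0,0,0.7],[0,0,0]],[1,[0,0,0],[0,0,0]]]'|grep -E 'pos|cont'
```

```text
tool_pos: [0.679, -0.0161, 0.1823]
contact_force: [-3.2, -0.5, 12.0]
tool_pos: [0.679, -0.0161, 0.1823]
contact_force: [-3.7, -0.1, 15.9]
```

The face touched at z ≈ 0.1824 with the spring at about 4.1 N, so 15.9 N on the knob puts about 12 N on the tile. Hold it there.

```bash
python3 -m pendant '[[1,[0,0,0],[0,0,0]],[1,[0,0,0],[0,0,0]]]'|grep -E 'pos|cont'; python3 -m pendant '[[1,[0,0,0],[0,0,0]],[1,[0,0,0],[0,0,0]],[1,[0,0,0],[0,0,0]]]'|grep -E 'pos|cont'
```

```text
tool_pos: [0.679, -0.0161, 0.1823]
contact_force: [-3.8, 0.1, 16.1]
tool_pos: [0.679, -0.0161, 0.1823]
contact_force: [-4.2, -0.6, 15.2]
```

```bash
python3 -m pendant '[[1,[0,0,0],[0,0,0]],[1,[0,0,0],[0,0,0]],[1,[0,0,0],[0,0,0]],[1,[0,0,0],[0,0,0]],[1,[0,0,0],[0,0,0]],[1,[0,0,0],[0,0,0]],[1,[0,0,0],[0,0,0]]]'|grep -E 'clo|pos|cont'
```

```text
clock: 19.1
tool_pos: [0.679, -0.0161, 0.1823]
contact_force: [-3.5, -0.1, 15.1]
```

Held for about 1.5 s at 11–12 N. Release slowly straight up, then check.

```bash
python3 -m pendant '[[1,[0,0,-2],[0,0,0]],[1,[0,0,-3],[0,0,0]],[1,[0,0,-4],[0,0,0]],[1,[0,0,-5],[0,0,0]],[1,[0,0,-5],[0,0,0]],[1,[0,0,-20],[0,0,0]],[1,[0,0,-50],[0,0,0]],[1,[0,0,-20],[0,0,0]]]'; python3 -m pendant '[[1,[0,-40,0],[0,0,0]],[1,[0,-50,0],[0,0,0]],[1,[0,-50,0],[0,0,0]],[1,[0,-40,0],[0,0,0]],[1,[0,0,0],[0,0,0]],[1,[0,0,0],[0,0,0]]]'|grep -E 'clo|pos|cont'
python3 - <<'E'
from h import *;from plant import cams
d=cams.snapshot('side');D=np.load('side.npz')
for e in(D,d): print([(a,c+[255,170]) for a,c,_ in blobs(e['img'][170:195,255:290],(5,130,60),(16,255,255),4)])
b=d['img'][165:270,220:370,::-1];cv2.imwrite('pics/s3.png',cv2.resize(cv2.convertScaleAbs(b,alpha=1.2),None,fx=5,fy=5,interpolation=2))
E
```

```text
clock: 20.1
tool_pos: [0.6791, -0.0163, 0.2914]
eef_rot: [0.746, 0.666, 0.001, 0.001]
contact_force: [0.3, 0.2, -0.4]
opening: 0.001
finger_force: 0.0
clock: 20.85
tool_pos: [0.5006, 0.0038, 0.289]
contact_force: [0.3, -0.2, 0.1]
[(np.int32(111), array([271.16216216, 182.71171171]))]
[(np.int32(114), array([271.26315789, 182.78947368]))]
```

View pics/s3.png

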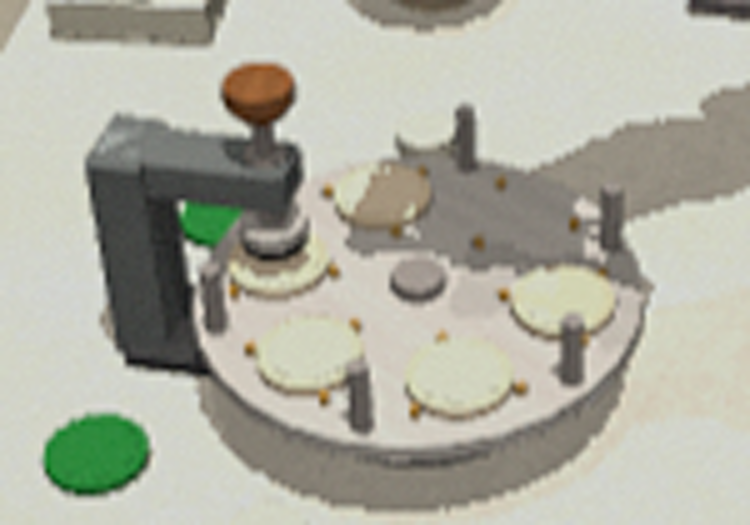

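The knob is back at its starting pixel, (271,183). The disc sits in the new detent with all tiles between their pegs, and the empty place has moved round to the back, near (500,210) in the crop.

```bash
python3 -c "
from plant import r
print(r.finish_job())"
```

```text
the job is handed in; nothing more can be done
None
```

The job is handed in: the turntable went one place anticlockwise into its next detent (about 1–1.5° short by camera; highest push reading about 11.5 N). The next tile was stamped with about 11–12 N for about 1.5 s, the stamp sprang fully back up, and the arm was clear of everything after about 21 s.

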